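# Lay the resin bottles on the rollers of the warming cabinet

### The arm

A 6-joint arm with a two-finger parallel gripper is mounted at the origin on the work surface. World frame = base frame: x ahead of the robot, y to its left, z up, the work surface at z = 0. Lengths are in mm, angles in rad, forces in N, time in s.
With the tool pointing down it reaches from about 350 to 1000 mm from the base axis. Payload 7.1 kg.
Tool frame: the origin (TCP) lies midway between the tips of the shut fingers; the grasp point (between the pads) lies 19 mm behind it; z points along the fingers, y is the line along which they close (so a half turn about z gives the same grasp; the last joint's range is limited). The gripper opens to 85 mm and grips with 20 to 120 N. Pads are 22 mm wide; open, the fingers measure 114 mm over their backs; the gripper's body (76 mm by 85 mm) begins 54 mm behind the grasp point. The pads swing forward as they close: fully open they stand 13 mm farther back than shut.
Start: joints at [-1.215, 0.423, 1.63, -0, 1.089, -0.019], TCP at [228.82, -581.589, 231.319] pointing down, gripper open.
Joint ranges: [-3, 3], [-0.9, 2.11], [0.09, 2.58], [-1.31, 4.45], [0.11, 2.69], [-2.54, 2.54]. Speed limits (rad/s): [2.39, 2.39, 3.01, 3.14, 3.14, 3.14].

### API

Orientations are given as a rotation vector (axis times angle).
In Python, from station import * gives the robot as it stands. The module is installed in compiled form; this text tells all that it offers.
- The arm moves only by the shell command python3 -m jog 'ROWS' [FORCE]. ROWS is JSON, a list of rows, each a list of 5 numbers: the shift along the world's x, y, z in units of 0.15 m (1.0 is 0.15 m), then the turn about the world's z in units of pi/2 rad (1.0 is pi/2 rad), then the opening, from 0 (shut) to 1 (fully open). In form: [[dx, dy, dz, turn, hand], ...]. A call has 1 to 10 rows; each row is the pose to reach, as a shift and turn from the pose commanded when the call began; what a row does not reach only later rows make up. A row lasts 1/10 s, in which the tool goes at most 50 mm and 8.59 degrees, less where a joint would pass 70% of its speed; a pose out of reach is approached as far as the arm can. A call with a number of a shift or a turn outside -1 to 1 is refused whole. A call with a gripper value outside its range is refused whole. The fingers move at their own pace and stop on an object; FORCE is the grip in N (left out, the last holds). Time passes only in rows, so rows that repeat a pose let the fingers close. It gives the time, the measured TCP pose, the force, the opening and the grip force at its end, in the units of the state.
- get_state(): the state, without advancing time (a new reading comes with each control period).
- camera(name): name is "scene" or "top" or "wrist"; returns (picture, depth): 420x560x3 uint8, blue, green, red; 420x560 float32, mm along the optical axis (not along the pixel's ray), 0 where there is no reading.
- camera_model(name): a dict with "fov_y" (degrees; the focal length in pixels is half the picture's height over the tangent of half this angle, whatever the lens; pixels are square), "cx", "cy" (the principal point, pixels), "xyz" and "attitude" of the camera in the world; the wrist camera has in their place "hand_eye" (4x4, takes a point from camera to tool coordinates, whose origin is the TCP and whose axes are the flange's). Camera axes: x right, y up, looking along -z (the intrinsics and any distortion apply to the point x, -y, -z); pixel columns grow to the right and rows downward; lengths in mm; the calibration is good to about 2 mm. A picture is of the moment at which its call begins: read the wrist's pose just before it. camera_model takes no time and is no camera call.
- job_done(): hands the job in; it is judged then, once.
Trained networks look in the newest picture that a camera, given by its name, has taken for a name from the list of things; names that differ only in an ending like _2 or _b are one class to them, and where a whole thing is asked for, a point or a joint stands for the part that bears it (a point fixed in the world has none). Each returns a list of dicts, best first, with "confidence" (0 to 1); they miss things now and then, are a little off and sometimes report something else, mostly with a low value. They report only what shows in the picture. A call takes as long as a camera call.
- silhouettes(camera, label): "region" (420x560 bool, what is visible of it) and "location" ([row, column] in pixels, amid what is visible of it).
- mark_of(camera, label): "location" ([row, column] in pixels: a listed point, or the origin of a listed thing).
The state is a dict: "time": time; "joint_pos": joint angles; "qd": joint speeds; "effort": joint torques, N m; "position": TCP position; "tcp_rot": TCP orientation; "force": force on the tool from outside, world axes, zero at the start; "ft_torque": the same for the moment, N m; "width": finger opening in mm; "grasp_force": force on a finger pad.
Only numpy, scipy, OpenCV 4.12 (cv2) and the standard library are available. Lean on these libraries where they do the work, as an engineer would, in place of code of your own. Each camera call takes 0.05 s, during which the arm holds its last target. There are 200 camera calls.

### The job

Warm the resin bottles that stand on the bench: pull the cabinet's front door all the way down, draw the roller tray out as far as it goes, and lay every bottle on its side along the two rollers. Then push the tray fully home and swing the door up until it is fully shut. Never draw the tray out unless the door is down, and do not disturb the other things on the bench.

Things in the scene. Friction and masses are not known exactly. Their poses are not given: they have to be found in the camera images.
- cabinet: low grey warming cabinet, fixed, 400 wide (y) x 250 deep (x) x 150 mm high; it opens towards the robot. Origin: table level, middle of the front (door) plane; x points into the cabinet, y to its left as the robot sees it, z up. Its roof begins 50 mm behind the front plane (open slot above the tray's front); the floor's top is 43 mm up, side walls 12 mm thick
- door (a joint): angle of the bottom-hinged front door: 0 upright and shut, 1.57 lying level towards the robot (fully down, its stop). It may start ajar by up to 0.35. A stiff hinge holds it wherever it is left; moving it takes about 2 to 6 N at the bar. The panel is 12 mm thick, 372 wide, 105 mm from hinge to top edge
- door_hinge (a point): middle of the door's hinge line: in the cabinet's front plane, 45 mm above the table; the line runs along the cabinet's y
- door_bar (a point): middle of the door's round pull bar, 12 mm in diameter, 120 mm long, along the cabinet's y, on two posts at its ends, 34 mm clear beyond the door's top edge (bar axis to edge), 139 mm from the hinge; 184 mm above the table when shut, 39 mm when down. z points from hinge to bar, x from the outer to the inner face; the bar lies 6 mm before the hinge
- tray (a joint): how far the roller tray is drawn out towards the robot: 0 fully home against its stop, 0.19 m fully out against its stop. It runs stiffly (2 to 3 N) and stays where it is left. Its floor is 58 mm above the table; its rim, 82 mm above the table, stands 61 mm before and 105 mm behind rack and 177 mm to either side
- tray_tab (a point): grip point on the tray's pull tab, an upright black plate 14 mm thick (along the cabinet's y), 34 mm long (x), its top 116 mm above the table; the point is 104 mm up, 14 mm behind the cabinet's front plane while the tray is home
- rack (a point): middle of the groove between the tray's rollers (two fixed black rods, 10 mm thick, 354 mm long, along y, axes 17 mm either side, 67 mm above the table). The point is 88 mm up, on the axis of a bottle lying there; 100 mm behind the cabinet's front plane with the tray home, 90 mm before it when out. Axes as the cabinet's. Three bottles fit end to end with gaps
- bottle1: resin bottle (one of up to three alike; some may be absent): grey plastic cylinder 42 mm in diameter and 66 mm tall, paper label, then a black cap 26 mm in diameter, 90 mm tall in all, 80 to 200 g. Stands upright on the table at first. Origin: centre of its underside; z runs along the bottle towards the cap
- bottle2: resin bottle (one of up to three alike; some may be absent): grey plastic cylinder 42 mm in diameter and 66 mm tall, paper label, then a black cap 26 mm in diameter, 90 mm tall in all, 80 to 200 g. Stands upright on the table at first. Origin: centre of its underside; z runs along the bottle towards the cap
- bottle3: resin bottle (one of up to three alike; some may be absent): grey plastic cylinder 42 mm in diameter and 66 mm tall, paper label, then a black cap 26 mm in diameter, 90 mm tall in all, 80 to 200 g. Stands upright on the table at first. Origin: centre of its underside; z runs along the bottle towards the cap
- tub: bystander: open white plastic tub, 68 mm across, 55 mm high, standing among the bottles. (Fixed filament spools, 65 mm high, lie along the table's left edge, fixed bins, 90 mm high, along its right edge, all beyond 0.53 m from the middle.) Origin at the centre of its underside
- lattice: bystander: pale blue printed lattice ball, about 56 mm across; origin under its centre
- scraper: bystander: scraper lying flat, 200 mm long; origin under its middle
- cutters: bystander: side cutters with orange handles lying flat, about 130 mm long; origin under the middle
- collar: bystander: black printed collar (ring), 70 mm across, 30 mm high; origin under its centre
- carton: bystander: small cardboard carton 90 x 70 x 50 mm; origin at the centre of its underside

How it is judged:
By the outcome, as a careful person would: the job done as asked, in the order asked, and still so for the second after the job is handed in, with the robot touching nothing.
Of bottle1, bottle2, bottle3 only 2 to 3 are there at a start; the rules pass over those that are not, and their reading is None.
At some moment in a run one of bottle1, bottle2, bottle3 may be knocked a few centimetres aside while the robot is not near it.
It also fails if it takes over 210 s, if anything falls off the work surface, if the arm or the gripper's body presses on something with over 40 N, if the wrist force passes 120 N, or if a joint passes its speed limit or range.

## Working session

There is one attempt and no reset: what is moved stays moved. The work goes in short steps, Python scripts to look and compute and a shell command to move; the robot and the scene stay as the last step left them, time stands still between calls to the robot, and variables do not carry over. Pictures are saved under pics/ and viewed, at most 14 in all, crops included, and the job is handed in when it is done.

```bash
mkdir -p pics; ls; cat > h.py <<'E'
from station import *
import numpy as np, cv2
from scipy.spatial.transform import Rotation as R
def f(m): return 210/np.tan(np.radians(m["fov_y"])/2)
def pose(name):
    m=camera_model(name)
    if "hand_eye" in m:
        s=get_state(); T=np.eye(4); T[:3,:3]=R.from_rotvec(s["tcp_rot"]).as_matrix(); T[:3,3]=s["position"]
        return m,T@np.array(m["hand_eye"])
    T=np.eye(4); a=np.array(m["attitude"]); T[:3,:3]=R.from_rotvec(a).as_matrix() if a.size==3 else a; T[:3,3]=m["xyz"]; return m,T
E
python3 - <<'E'
from h import *
for c in ("scene","top","wrist"):
    print(c,camera_model(c))
    p,d=camera(c); cv2.imwrite(f"pics/a_{c}.png",p); np.save(f"pics/a_{c}.npy",d)
print(get_state())
E
```

```text
pics
scene {'fov_y': 49.49819279111629, 'cx': 286.9155496509106, 'cy': 218.0989940535656, 'xyz': array([1362.74147303, -258.54922968,  864.01557689]), 'attitude': array([0.76264467, 0.58384117, 1.2261889 ])}
top {'fov_y': 52.746236648153456, 'cx': 279.37154252232216, 'cy': 215.60380084068748, 'xyz': array([ 435.77332788,  -35.86524755, 1215.82765858]), 'attitude': array([ 0.03451624, -0.03948161, -1.55908024])}
wrist {'fov_y': 70.24105693526329, 'cx': 278.9678152341251, 'cy': 210.88525079329878, 'hand_eye': array([[ 3.24737598e-04,  9.57240370e-01,  2.89293570e-01,
         7.46211332e+01],
       [ 9.99999842e-01, -1.77882646e-04, -5.33925096e-04,
        -6.70234029e-01],
       [-4.59634350e-04,  2.89293697e-01, -9.57240276e-01,
        -1.42045046e+02],
       [ 0.00000000e+00,  0.00000000e+00,  0.00000000e+00,
         1.00000000e+00]])}
{'time': 0.15, 'joint_pos': array([-1.21498031e+00,  4.23678150e-01,  1.63051881e+00, -1.22843512e-05,
        1.08858405e+00, -1.90091416e-02]), 'qd': array([ 0.0011071 , -0.00130548, -0.00123993, -0.00066384,  0.00075254,
        0.00149383]), 'effort': array([-1.34265614e-03, -5.57768726e+01, -2.82017380e+01, -4.52930919e-05,
        4.87089987e-03,  1.14374123e-05]), 'position': array([ 228.685637  , -581.20136873,  230.71451943]), 'tcp_rot': array([-3.08543119e+00, -5.85124249e-01,  3.29597031e-04]), 'force': array([-0.70957892,  0.34659386,  0.0400308 ]), 'ft_torque': array([-0.01092279, -0.00897356, -0.03674233]), 'grasp_force': 0.0, 'width': 85.36813456653321}
```

View pics/a_top.png

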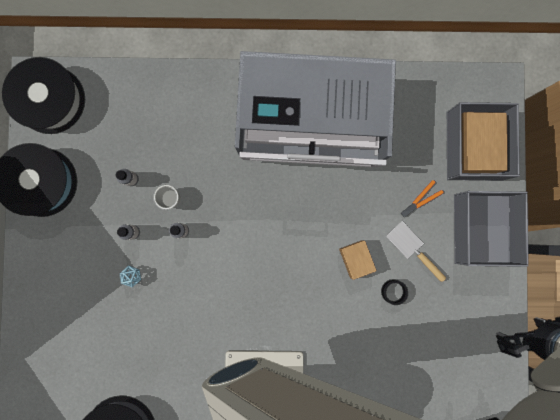

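View pics/a_scene.png

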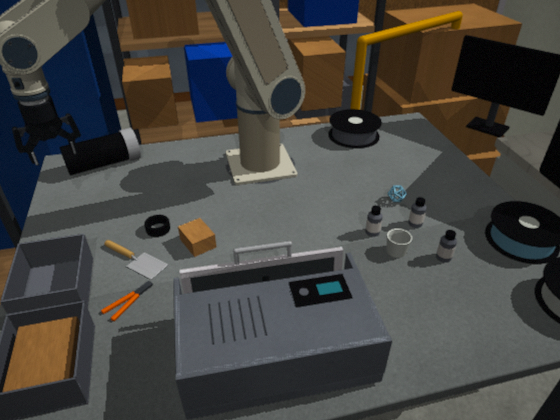

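```bash
cat >> h.py <<'E'
def pt(name,loc,z=None,depth=None):
    m,T=pose(name); r,c=loc; v=np.array([(c-m["cx"])/f(m),-(r-m["cy"])/f(m),-1.0])
    if depth is not None: return T[:3,:3]@(v*depth)+T[:3,3]
    w=T[:3,:3]@v; return T[:3,3]+w*(z-T[2,3])/w[2]
E
python3 - <<'E'
from h import *
H={"door_hinge":45,"door_bar":184,"tray_tab":104,"rack":88,"bottle1":0,"cabinet":0,"tub":0,"lattice":0,"scraper":0,"cutters":0,"collar":0,"carton":0}
for cam in ("top","scene"):
  p,d=camera(cam)
  for k,z in H.items():
    for o in mark_of(cam,k)[:4]:
        r,c=o["location"]; print(cam,k,round(o["confidence"],2),np.round([r,c]),pt(cam,(r,c),z=z).round(0), pt(cam,(r,c),depth=d[int(r),int(c)]).round(0))
E
```

```text
top door_bar 0.76 [156. 316.] [ 631. -126.  184.] [ 630. -126.  187.]
top door_bar 0.72 [149. 313.] [ 650. -119.  184.] [ 663. -125.  119.]
top tray_tab 0.71 [148. 313.] [ 669. -127.  104.] [ 666. -125.  119.]
top tray_tab 0.38 [200. 420.] [ 535. -410.  104.] [ 543. -443.    8.]
top rack 0.7 [117. 311.] [ 757. -122.   88.] [ 740. -118.  148.]
top bottle1 0.82 [230. 181.] [449. 243.   0.] [448. 227.  73.]
top bottle1 0.67 [182. 131.] [584. 389.   0.] [578. 373.  45.]
top bottle1 0.59 [234. 132.] [437. 382.   0.] [437. 360.  67.]
top cabinet 0.85 [162. 307.] [ 649. -118.    0.] [ 638. -114.   62.]
top cabinet 0.4 [291. 396.] [ 281. -375.    0.] [ 281. -374.    4.]
top tub 0.63 [198. 170.] [542. 275.   0.] [541. 273.   7.]
top lattice 0.56 [276. 132.] [316. 379.   0.] [316. 380.  -2.]
top scraper 0.86 [253. 418.] [ 391. -437.    0.] [ 392. -433.   13.]
top cutters 0.65 [201. 418.] [ 539. -437.    0.] [ 538. -433.   14.]
top collar 0.54 [290. 394.] [ 283. -369.    0.] [ 284. -368.    3.]
top carton 0.82 [257. 353.] [ 377. -250.    0.] [ 379. -242.   50.]
scene door_hinge 0.66 [299. 264.]
[... 287 characters left out ...]
 207. 104.] [1363. -259.  864.]
scene bottle1 0.89 [224. 416.] [439. 385.   0.] [457. 373.  16.]
scene bottle1 0.66 [256. 444.] [585. 394.   0.] [605. 376.  23.]
scene bottle1 0.65 [236. 375.] [463. 242.   0.] [466. 240.   3.]
scene tub 0.67 [250. 395.] [532. 271.   0.] [1363. -259.  864.]
scene lattice 0.54 [203. 392.] [324. 359.   0.] [323. 360.  -0.]
scene scraper 0.72 [258. 133.] [ 387. -435.    0.] [ 391. -434.    4.]
scene cutters 0.82 [302. 132.] [ 547. -437.    0.] [ 554. -436.    7.]
scene collar 0.79 [228. 158.] [ 271. -365.    0.] [ 311. -361.   32.]
scene carton 0.6 [245. 198.] [ 374. -258.    0.] [ 421. -258.   41.]
scene carton 0.49 [224. 415.] [441. 380.   0.] [456. 370.  14.]
```

```bash
cat >> h.py <<'E'
def cloud(name,d):
    m,T=pose(name); r,c=np.indices(d.shape); F=f(m)
    P=np.stack([(c-m["cx"])/F*d,-(r-m["cy"])/F*d,-d],-1)@T[:3,:3].T+T[:3,3]; P[d<=0]=np.nan; return P
E
python3 - <<'E'
from h import *
for cam in ("top","scene"):
  P=cloud(cam,np.load(f"pics/a_{cam}.npy")).reshape(-1,3)
  P=P[np.isfinite(P[:,0])]
  box=P[(P[:,0]>560)&(P[:,0]<960)&(P[:,1]>-380)&(P[:,1]<150)]
  roof=box[(box[:,2]>142)&(box[:,2]<158)&(box[:,0]>700)]
  rc=cv2.minAreaRect(roof[:,:2].astype(np.float32)); print(cam,"roof",rc,np.median(roof[:,2]))
  top=box[(box[:,2]>177)&(box[:,0]<690)]
  print(len(top), top.min(0),top.max(0), np.median(top,0), np.polyfit(top[:,1],top[:,0],1))
  near=box[(box[:,0]<700)]
  for z in range(50,200,10):
    s=near[(near[:,2]>z)&(near[:,2]<z+10)]
    if len(s)>20: print(z,len(s),np.percentile(s[:,0],[2,50,98]).round(),np.percentile(s[:,1],[1,99]).round())
E
```

```text
top roof ((797.6219482421875, -128.43307495117188), (400.4300231933594, 209.69007873535156), 87.90280151367188) 151.26793974224051
258 [ 622.03242723 -186.15297623  181.59105281] [636.50412698 -55.84966031 193.2875108 ] [ 628.91426351 -121.8355734   188.09442079] [3.97278849e-02 6.33936117e+02]
50 314 [632. 691. 700.] [-312.   64.]
60 425 [631. 662. 699.] [-312.   59.]
70 184 [628. 683. 697.] [-312.   66.]
80 255 [638. 686. 697.] [-312.   65.]
90 35 [636. 668. 691.] [-313.   72.]
100 46 [625. 659. 696.] [-319.   76.]
110 104 [623. 666. 697.] [-316.   71.]
120 35 [638. 666. 694.] [-315.   75.]
130 69 [622. 637. 690.] [-318.   75.]
140 518 [622. 639. 699.] [-321.   74.]
150 394 [622. 644. 699.] [-321.   75.]
180 203 [622. 629. 636.] [-186.  -58.]
190 55 [624. 630. 635.] [-180.  -59.]
scene roof ((796.2509155273438, -128.717041015625), (400.45904541015625, 206.07659912109375), 87.90974426269531) 150.49900452934583
320 [ 620.27627075 -186.70066301  177.12202292] [637.46924215 -56.62796128 191.70155172] [ 630.2566807  -124.30750215  186.86764468] [3.93116105e-02 6.34784279e+02]
80 169 [630. 638. 646.] [-286.   47.]
90 488 [630. 637. 649.] [-304.   58.]
100 563 [629. 636. 649.] [-306.   62.]
110 587 [628. 636. 663.] [-303.   65.]
120 518 [627. 635. 663.] [-311.   65.]
130 455 [629. 637. 675.] [-311.   65.]
140 1148 [619. 636. 699.] [-322.   72.]
150 387 [624. 644. 699.] [-322.   73.]
160 31 [628. 631. 638.] [-186.  -60.]
170 43 [627. 631. 636.] [-186.  -59.]
180 283 [622. 630. 635.] [-186.  -59.]
```

```bash
J="python3 -m jog"
python3 -m jog '[[0.2,0.2,0.6,0.1,1],[0.4,0.4,0.6,0.2,1],[0.6,0.6,0.6,0.3,1],[0.69,0.76,0.6,0.37,1],[0.69,0.76,0.6,0.37,1]]'
python3 -m jog '[[0.69,0.76,0,0.37,0.5],[0.69,0.76,0,0.37,0.5],[0.69,0.76,0,0.37,0.5],[0.69,0.76,0,0.37,0.5],[0.69,0.76,0,0.37,0.5]]'
python3 -m jog '[[0.69,0.76,0,0,0.3],[0.69,0.76,0,0,0.3],[0.69,0.76,0,0,0.3],[0.69,0.76,0,0,0.3],[0.69,0.76,0,0,0.3]]'
python3 -m jog '[[0.66,0.76,0,0,0.3],[0.66,0.76,0,0,0.3],[0.66,0.76,0,0,0.3],[0.66,0.76,0,0,0.3],[0.66,0.76,0,0,0.3],[0.66,0.76,0,0,0.3]]'
python3 - <<'E'
from h import *
s=get_state(); print(s["time"],s["position"],s["joint_pos"],s["width"],R.from_rotvec(s["tcp_rot"]).as_matrix()[:,0])
p,d=camera("wrist"); cv2.imwrite("pics/b.png",p); P=cloud("wrist",d); np.save("pics/b.npy",P)
for k,z in {"door_bar":187,"tray_tab":104,"door_hinge":45}.items():
    for o in mark_of("wrist",k)[:2]:
        r,c=o["location"]; print(k,round(o["confidence"],2),np.round([r,c]),pt("wrist",(r,c),z=z).round(1), P[int(r),int(c)].round(1))
E
```

```text
time: 1.95
position: [335.0, -464.3, 322.6]
tcp_rot: [2.783, 1.455, 0.002]
force: [-0.5, -0.7, -0.1]
width: 85.2
grasp_force: 0.0
time: 2.45
position: [436.6, -352.7, 321.2]
tcp_rot: [-2.255, -2.187, 0.0]
force: [-0.8, -0.0, -0.2]
width: 42.7
grasp_force: 0.0
time: 2.95
position: [539.4, -239.8, 320.9]
tcp_rot: [-2.26, -2.181, 0.001]
force: [-0.2, -0.1, -0.0]
width: 25.6
grasp_force: 0.0
time: 3.55
position: [637.2, -127.7, 321.1]
tcp_rot: [-2.262, -2.18, 0.002]
force: [0.2, -0.1, 0.7]
width: 25.1
grasp_force: 0.0
3.55 [ 637.2203881  -127.68856355  321.08953335] [-2.15774994e-01  3.78147283e-01  1.48424435e+00 -6.78990296e-04
  1.28008017e+00 -1.78821021e-01] 25.132641100850524 [ 3.67505433e-02  9.99324354e-01 -4.83572504e-04]
door_bar 0.64 [192. 267.] [ 627.1 -117.3  187. ] [ 626.9 -116.3  188.3]
tray_tab 0.84 [178. 299.] [ 663.1 -120.5  104. ] [ 661.8 -118.   113. ]
```

View pics/b.png

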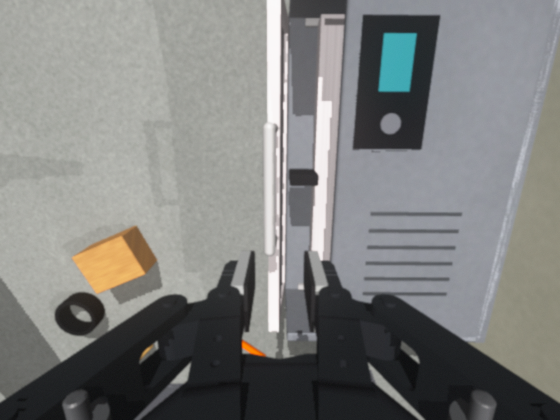

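```bash
python3 -m jog '[[-0.06,0.03,-0.3,0,0.3],[-0.06,0.03,-0.6,0,0.3],[-0.06,0.03,-0.85,0,0.3],[-0.06,0.03,-0.95,0,0.3],[-0.06,0.03,-1,0,0.3],[-0.06,0.03,-1,0,0.3]]'
python3 -m jog '[[0,0,-0.04,0,0.3],[0,0,-0.04,0,0.3],[0,0,-0.04,0,0],[0,0,-0.04,0,0],[0,0,-0.04,0,0],[0,0,-0.04,0,0]]' 40
python3 - <<'E'
import numpy as np
t0=.11
b=lambda t:np.array([-(139*np.sin(t)+6*np.cos(t)),139*np.cos(t)-6*np.sin(t)])
for t in np.linspace(t0,1.6,17)[1:]:
    d=(b(t)-b(t0))/150; print(round(t,2),round(d[0],3),round(-.0367*d[0],3),round(d[1],3))
E
```

```text
time: 4.35
position: [629.6, -121.5, 171.6]
tcp_rot: [2.259, 2.183, 0.0]
force: [0.3, -0.3, 0.2]
width: 25.7
grasp_force: 0.0
time: 4.95
position: [629.6, -121.2, 166.5]
tcp_rot: [2.258, 2.183, 0.001]
force: [-3.0, 0.3, 6.3]
width: 10.3
grasp_force: 39.1
0.2 -0.085 0.003 -0.017
0.3 -0.167 0.006 -0.042
0.39 -0.247 0.009 -0.075
0.48 -0.324 0.012 -0.114
0.58 -0.397 0.015 -0.161
0.67 -0.464 0.017 -0.214
0.76 -0.527 0.019 -0.274
0.86 -0.584 0.021 -0.339
0.95 -0.635 0.023 -0.409
1.04 -0.678 0.025 -0.483
1.13 -0.715 0.026 -0.561
1.23 -0.745 0.027 -0.642
1.32 -0.766 0.028 -0.726
1.41 -0.78 0.029 -0.811
1.51 -0.786 0.029 -0.897
1.6 -0.784 0.029 -0.984
```

```bash
python3 -m jog '[[-0.085,0,-0.017,0,0],[-0.167,0.006,-0.042,0,0],[-0.247,0.009,-0.075,0,0],[-0.324,0.012,-0.114,0,0],[-0.397,0.015,-0.161,0,0],[-0.464,0.017,-0.214,0,0],[-0.527,0.019,-0.274,0,0],[-0.584,0.021,-0.339,0,0],[-0.584,0.021,-0.339,0,0]]'
```

```text
time: 5.85
position: [540.1, -117.4, 113.2]
tcp_rot: [-2.257, -2.182, 0.002]
force: [1.1, 3.3, -4.7]
width: 10.2
grasp_force: 42.6
```

```bash
python3 -m jog '[[-0.05,0.002,-0.07,0,0],[-0.094,0.004,-0.144,0,0],[-0.131,0.005,-0.222,0,0],[-0.161,0.006,-0.303,0,0],[-0.182,0.007,-0.387,0,0],[-0.196,0.008,-0.472,0,0],[-0.202,0.008,-0.558,0,0],[-0.2,0.008,-0.62,0,0],[-0.2,0.008,-0.66,0,0],[-0.2,0.008,-0.66,0,0]]'
python3 - <<'E'
from h import *
p,d=camera("scene"); cv2.imwrite("pics/c.png",p); P=cloud("scene",d)
q=P[(P[...,0]>505)&(P[...,0]<640)&(P[...,1]>-300)&(P[...,1]<50)&(P[...,2]>20)&(P[...,2]<80)]
print(len(q),np.percentile(q[:,2],[5,50,95]))
for o in mark_of("scene","door_bar")[:1]: print(o["confidence"],pt("scene",o["location"],z=39))
E
```

```text
time: 6.85
position: [508.8, -116.1, 14.7]
tcp_rot: [-2.254, -2.18, 0.006]
force: [-5.4, 3.4, 2.6]
width: 10.4
grasp_force: 47.6
2598 [38.8231641  42.53978387 47.04844215]
0.83 [ 508.97502136 -119.50207067   39.        ]
```

View pics/c.png

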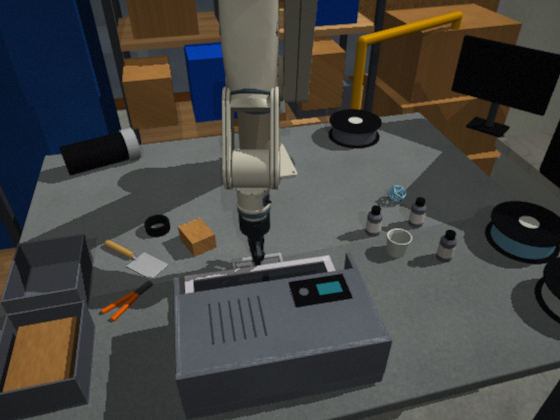

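```bash
python3 -m jog '[[0,0,0,0,0.3],[0,0,0,0,0.3],[0,0,0,0,0.3],[0,0,0.2,0,0.3],[0,0,0.5,0,0.3],[0,0,0.8,0,0.3],[0.1,0,1,0,0.3],[0.2,0,1,0,0.4],[0.3,0,1,0,0.4],[0.5,0,1,0,0.4]]'
python3 -m jog '[[0.1,0,0.3,-0.1,0.4],[0.2,0,0.5,-0.2,0.4],[0.2,0,0.5,-0.3,0.4],[0.2,0,0.5,-0.4,0.4],[0.2,0,0.5,-0.5,0.4],[0.2,0,0.5,-0.6,0.4],[0.2,0,0.5,-0.7,0.4],[0.2,0,0.5,-0.8,0.4],[0.2,0,0.5,-0.9,0.4],[0.2,0,0.5,-1,0.4]]'
python3 - <<'E'
from h import *
s=get_state(); print(s["position"],s["joint_pos"],R.from_rotvec(s["tcp_rot"]).as_matrix()[:,0])
p,d=camera("wrist"); cv2.imwrite("pics/d.png",p); P=cloud("wrist",d)
q=P[(P[...,0]>560)&(P[...,0]<635)&(P[...,1]>-300)&(P[...,1]<50)&(P[...,2]>20)&(P[...,2]<60)]
print(len(q),np.percentile(q[:,2],[5,50,95]),np.polyfit(q[:,0],q[:,2],1))
p,d2=camera("scene");Q=cloud("scene",d2)
q=Q[(Q[...,0]>560)&(Q[...,0]<635)&(Q[...,1]>-300)&(Q[...,1]<50)&(Q[...,2]>20)&(Q[...,2]<60)]
print(len(q),np.percentile(q[:,2],[5,50,95]),np.polyfit(q[:,0],q[:,2],1))
for k,z in {"door_bar":39,"tray_tab":104}.items():
    for o in mark_of("wrist",k)[:2]:
        r,c=o["location"]; print(k,round(o["confidence"],2),np.round([r,c]),pt("wrist",(r,c),z=z).round(1), P[int(r),int(c)].round(1))
q=P[(P[...,0]>630)&(P[...,0]<700)&(P[...,1]>-150)&(P[...,1]<-90)&(P[...,2]>98)&(P[...,2]<125)]
print(len(q),np.percentile(q,[3,50,97],axis=0).round(1))
E
```

```text
time: 7.95
position: [586.3, -116.8, 166.1]
tcp_rot: [-2.259, -2.183, 0.001]
force: [0.3, 0.1, 0.6]
width: 34.2
grasp_force: 0.0
time: 8.95
position: [616.8, -116.9, 240.5]
tcp_rot: [3.141, 0.049, 0.0]
force: [0.3, -0.2, 0.1]
width: 33.9
grasp_force: 0.0
[ 616.75864721 -116.87059919  240.52650181] [-2.06138290e-01  4.17204268e-01  1.61599182e+00 -2.12399365e-04
  1.10824630e+00  1.33372374e+00] [9.99518632e-01 3.10240954e-02 1.01402872e-04]
18160 [39.193153   40.53924811 44.73900755] [1.12560718e-02 3.42764078e+01]
1497 [38.78420531 41.4953145  45.59031903] [-1.61944672e-02  5.11086386e+01]
door_bar 0.7 [271. 271.] [ 506.8 -110.9   39. ] [ 511.6 -108.7   45.3]
tray_tab 0.79 [156. 286.] [ 660.1 -120.5  104. ] [ 661.3 -120.4  115. ]
615 [[ 652.3 -127.8  112.8]
 [ 668.4 -121.2  114.7]
 [ 683.7 -114.7  116.2]]
```

View pics/d.png

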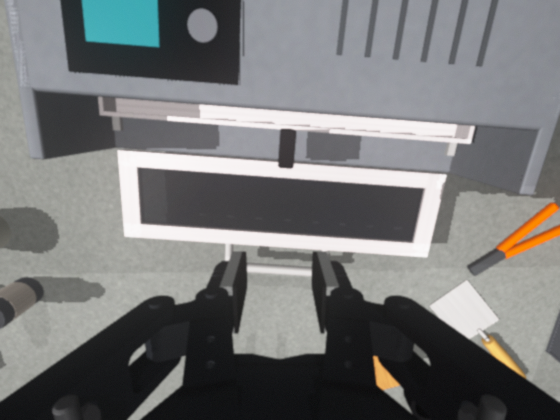

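```bash
python3 -m jog '[[0.27,-0.03,0,-0.043,0.4],[0.27,-0.03,-0.3,-0.043,0.4],[0.27,-0.03,-0.6,-0.043,0.4],[0.27,-0.03,-0.85,-0.043,0.4],[0.27,-0.03,-1,-0.043,0.4],[0.27,-0.03,-1,-0.043,0.4],[0.27,-0.03,-1,-0.043,0],[0.27,-0.03,-1,-0.043,0],[0.27,-0.03,-1,-0.043,0],[0.27,-0.03,-1,-0.043,0]]' 50

```

```text
time: 10.15
position: [658.1, -121.7, 91.9]
tcp_rot: [3.141, -0.048, 0.004]
force: [0.8, -3.8, -1.0]
width: 13.1
grasp_force: 51.5
```

```bash
python3 -m jog '[[-0.1,0.004,0,0,0],[-0.2,0.007,0,0,0],[-0.3,0.011,0,0,0],[-0.4,0.015,0,0,0],[-0.5,0.018,0,0,0],[-0.6,0.022,0,0,0],[-0.7,0.026,0,0,0],[-0.8,0.03,0,0,0],[-0.8,0.03,0,0,0]]'
python3 -m jog '[[-0.1,0.004,0,0,0],[-0.2,0.007,0,0,0],[-0.3,0.011,0,0,0],[-0.4,0.015,0,0,0],[-0.48,0.018,0,0,0],[-0.5,0.018,0,0,0],[-0.5,0.018,0,0,0]]'
```

```text
time: 11.05
position: [536.3, -116.5, 91.9]
tcp_rot: [-3.141, 0.048, -0.001]
force: [-2.0, -0.4, 1.9]
width: 12.7
grasp_force: 53.4
time: 11.75
position: [468.0, -113.7, 92.0]
tcp_rot: [3.141, -0.049, 0.019]
force: [16.4, 10.0, -8.8]
width: 12.7
grasp_force: 54.1
```

```bash
python3 -m jog '[[0.02,0,0,0,0.4],[0.02,0,0,0,0.4],[0.02,0,0,0,0.4],[0.02,0,0.3,0,0.4],[0.02,0,0.6,0,0.4],[0.02,0,0.9,0,0.4],[0.02,0,1,0,0.4],[0.02,0,1,0,0.4]]'
python3 -m jog '[[0,0.3,0.2,0,0.5],[0,0.6,0.4,0,0.6],[0,0.9,0.6,0,0.6],[0,1,0.8,0,0.6],[0,1,0.9,0,0.6]]'
python3 - <<'E'
from h import *
s=get_state(); print(s["position"],s["joint_pos"])
p,d=camera("top"); cv2.imwrite("pics/e.png",p); P=cloud("top",d); np.save("pics/e.npy",P)
for k,z in {"rack":88,"tray_tab":104,"bottle1":0,"tub":0}.items():
    for o in mark_of("top",k)[:4]:
        r,c=o["location"]; print(k,round(o["confidence"],2),np.round([r,c]),pt("top",(r,c),z=z).round(1), P[int(r),int(c)].round(1))
E
```

```text
time: 12.55
position: [466.5, -114.6, 243.3]
tcp_rot: [3.14, -0.048, 0.008]
force: [0.7, 0.1, -1.4]
width: 33.9
grasp_force: 0.0
time: 13.05
position: [465.6, 38.5, 377.1]
tcp_rot: [-3.14, 0.042, -0.003]
force: [-0.1, -0.9, -1.2]
width: 51.1
grasp_force: 0.0
[465.60508836  38.49180404 377.11136084] [5.65774507e-02 2.96707119e-02 1.79575589e+00 6.92150521e-04
 1.31421351e+00 1.65422609e+00]
rack 0.93 [188. 309.] [ 565.2 -118.1   88. ] [ 569.5 -119.4   62.6]
tray_tab 0.81 [219. 310.] [ 480.8 -118.6  104. ] [ 482.3 -116.1  117.2]
bottle1 0.64 [232. 128.] [441.8 394.    0. ] [443.5 366.9  83.7]
bottle1 0.56 [179. 134.] [594.6 382.2   0. ] [590.2 366.4  50.3]
tub 0.75 [232. 131.] [442.5 384.    0. ] [443.7 361.5  68.7]
tub 0.48 [199. 171.] [538.  273.2   0. ] [478.2  90.7 722. ]
```

View pics/e.png

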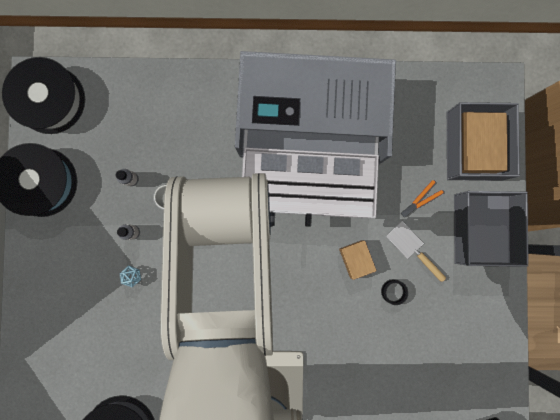

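```bash
python3 -m jog '[[-0.1,0.2,0,0.1,0.6],[-0.1,0.4,0,0.2,0.6],[-0.1,0.6,0,0.3,0.6],[-0.1,0.8,0,0.4,0.6],[-0.1,1,0,0.5,0.6],[-0.1,1,0,0.6,0.6],[-0.1,1,0,0.7,0.6],[-0.1,1,0,0.8,0.6],[-0.1,1,0,0.9,0.6],[-0.1,1,0,1,0.6]]'
python3 -m jog '[[0,0.3,0,0.07,0.6],[0,0.3,0,0.07,0.6],[0,0.3,0,0.07,0.6]]'
cat > look.py <<'E'
from h import *
import sys
s=get_state(); x=R.from_rotvec(s["tcp_rot"]).as_matrix()[:,0]
print(round(s["time"],1),s["position"].round(1),"yaw",np.degrees(np.arctan2(x[1],x[0])).round(1),s["joint_pos"].round(2),s["width"].round(1))
m,T=pose("wrist"); p,d=camera("wrist"); cv2.imwrite(f"pics/{sys.argv[1]}.png",p); P=cloud("wrist",d); np.save(f"pics/{sys.argv[1]}.npy",P)
for k in sys.argv[2:]:
    for o in silhouettes("wrist",k)[:3]:
        if o["confidence"]<.3: continue
        q=P[o["region"]]; q=q[np.isfinite(q[:,0])]; q=q[q[:,2]>8]
        if len(q)<30: continue
        zt=np.percentile(q[:,2],97); t=q[q[:,2]>zt-6]; (cx,cy),rad=cv2.minEnclosingCircle(t[:,:2].astype(np.float32))
        print(k,round(o["confidence"],2),"loc",np.round(o["location"]),"ztop",zt.round(1),"n",len(t),"top centre",round(cx,1),round(cy,1),"r",round(rad,1),"rect",cv2.minAreaRect(q[:,:2].astype(np.float32)))
E
python3 look.py f bottle1 tub lattice
```

```text
time: 14.3
position: [449.7, 184.9, 373.1]
tcp_rot: [-2.325, -2.111, 0.006]
force: [0.1, 0.5, -0.8]
width: 51.4
grasp_force: 0.0
time: 14.6
position: [449.7, 230.5, 373.4]
tcp_rot: [-2.211, -2.23, 0.006]
force: [-0.3, -0.5, -0.1]
width: 51.0
grasp_force: 0.0Traceback (most recent call last):
  File "look.py", line 4, in <module>
    print(round(s["time"],1),s["position"].round(1),"yaw",np.degrees(np.arctan2(x[1],x[0])).round(1),s["joint_pos"].round(2),s["width"].round(1))
                                                                                                                             ^^^^^^^^^^^^^^^^
AttributeError: 'float' object has no attribute 'round'
```

```bash
sed -i 's/s\["width"\].round(1)/round(s["width"],1)/; s/zt.round(1)/round(float(zt),1)/' look.py; python3 look.py f bottle1 tub lattice
```

```text
14.6 [449.7 230.5 373.4] yaw 90.5 [ 0.45  0.1   1.73 -0.    1.32  0.44] 51.0
bottle1 0.91 loc [198. 277.] ztop 42.3 n 670 top centre 447.4 180.9 r 36.2 rect ((444.8146057128906, 170.50584411621094), (41.384437561035156, 90.12348937988281), 0.3964669108390808)
bottle1 0.85 loc [ 60. 379.] ztop 90.6 n 365 top centre 591.7 389.6 r 12.9 rect ((589.2965698242188, 388.3018798828125), (36.71509552001953, 41.36992263793945), 35.36530303955078)
bottle1 0.67 loc [ 62. 278.] ztop 90.8 n 345 top centre 439.6 381.8 r 12.9 rect ((439.0142822265625, 381.2685241699219), (41.215694427490234, 41.216712951660156), 3.9811573028564453)
tub 0.73 loc [143. 338.] ztop 55.6 n 338 top centre 536.5 275.6 r 33.3 rect ((536.7014770507812, 275.4346618652344), (65.11040496826172, 64.34778594970703), 28.535825729370117)
lattice 0.91 loc [ 62. 190.] ztop 52.4 n 282 top centre 317.3 375.1 r 19.0 rect ((316.72711181640625, 376.2401123046875), (52.522735595703125, 52.07355499267578), 44.950130462646484)
```

View pics/f.png

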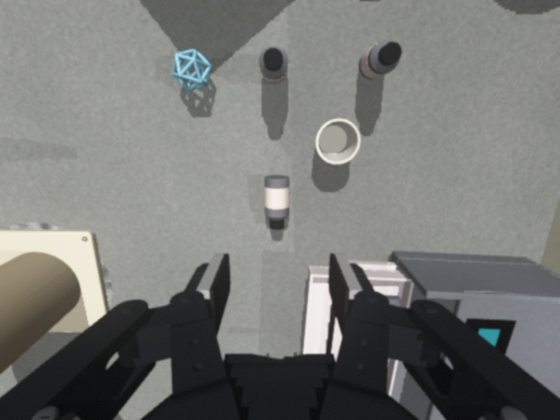

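```bash
python3 -m jog '[[-0.033,-0.35,-0.3,0,0.75],[-0.033,-0.35,-0.6,0,0.75],[-0.033,-0.35,-0.9,0,0.75],[-0.033,-0.35,-1,0,0.75]]'
python3 -m jog '[[0,0,-0.3,0,0.75],[0,0,-0.6,0,0.75],[0,0,-0.9,0,0.75],[0,0,-1,0,0.75],[0,0,-1,0,0.75]]'
python3 -m jog '[[0,0,-0.2,0,0.75],[0,0,-0.35,0,0.75],[0,0,-0.45,0,0.75],[0,0,-0.45,0,0.75],[0,0,-0.45,0,0],[0,0,-0.45,0,0],[0,0,-0.45,0,0],[0,0,-0.45,0,0]]' 30

```

```text
time: 15.2
position: [442.6, 176.1, 221.5]
tcp_rot: [-2.213, -2.227, 0.009]
force: [-0.3, 0.6, 0.8]
width: 64.1
grasp_force: 0.0
time: 15.7
position: [443.5, 177.1, 73.2]
tcp_rot: [-2.212, -2.228, 0.008]
force: [-0.4, -0.6, 0.1]
width: 63.6
grasp_force: 0.0
time: 16.5
position: [446.3, 178.7, 9.5]
tcp_rot: [2.211, 2.23, 0.004]
force: [-0.8, -2.0, 8.3]
width: 40.7
grasp_force: 30.2
```

```bash
python3 -m jog '[[0,0,0.2,0,0],[0,0,0.5,0,0],[0,0,0.8,0,0],[0,0,1,0,0],[0,0,1,0,0]]'
python3 - <<'E'
from h import *
for n in ("e","f"):
  P=np.load(f"pics/{n}.npy"); q=P.reshape(-1,3); q=q[np.isfinite(q[:,0])]
  q=q[(q[:,0]>440)&(q[:,0]<700)&(q[:,1]>-320)&(q[:,1]<80)]
  o=np.array([648,-122.5]); c,s_=np.cos(-.0367),np.sin(-.0367)
  X=(q[:,:2]-o)@np.array([[c,-s_],[s_,c]])  # cab x,y
  rim=(q[:,2]>77)&(q[:,2]<88)
  h,e=np.histogram(X[rim&(abs(X[:,1]+(-60 if n=="f" else 0))<90),0],bins=np.arange(-170,30,4)); print(n,"rimx",[(int(a),int(b)) for a,b in zip(e,h) if b>8])
  h,e=np.histogram(X[rim&(X[:,0]>-130)&(X[:,0]<-10),1],bins=np.arange(-200,200,4)); print("rimy",[(int(a),int(b)) for a,b in zip(e,h) if b>8])
  rol=(q[:,2]>66)&(q[:,2]<76)&(X[:,0]>-140)&(X[:,0]<0)
  h,e=np.histogram(X[rol,0],bins=np.arange(-140,0,4)); print("roll",[(int(a),int(b)) for a,b in zip(e,h) if b>8])
E
```

```text
time: 17.0
position: [448.1, 179.6, 162.9]
tcp_rot: [2.209, 2.228, 0.014]
force: [1.0, -0.4, -0.5]
width: 40.9
grasp_force: 31.3
e rimx [(-154, 71), (-150, 33), (10, 44), (14, 78)]
rimy [(-180, 68), (-176, 18), (176, 20), (180, 12)]
roll [(-112, 84), (-108, 154), (-104, 132), (-80, 16), (-76, 151), (-72, 148), (-68, 62), (-40, 78), (-36, 110), (-32, 119), (-28, 113), (-24, 116), (-20, 108), (-16, 111), (-12, 111), (-8, 112)]
f rimx [(-158, 52), (-154, 113), (10, 104), (14, 14)]
rimy [(176, 10), (180, 105)]
roll [(-116, 11), (-112, 133), (-108, 91), (-104, 19), (-16, 17), (-12, 22), (-8, 21)]
```

```bash
python3 -m jog '[[0.1,-0.25,0.1,-0.029,0],[0.2,-0.5,0.1,-0.029,0],[0.3,-0.75,0.1,-0.029,0],[0.4,-1,0.1,-0.029,0],[0.4,-1,0.1,-0.029,0]]'
python3 -m jog '[[0.1,-0.25,0,0,0],[0.2,-0.5,0,0,0],[0.3,-0.75,0,0,0],[0.3,-1,0,0,0],[0.3,-1,0,0,0]]'
python3 -m jog '[[0,-0.25,0,0,0],[0,-0.5,0,0,0],[0,-0.7,0,0,0],[0,-0.7,0,0,0],[0,-0.7,0,0,0],[0,-0.7,0,0,0]]'
python3 look.py g rack
```

```text
time: 17.5
position: [506.6, 24.9, 172.8]
tcp_rot: [2.265, 2.175, 0.001]
force: [0.3, 0.8, -0.5]
width: 41.0
grasp_force: 31.3
time: 18.0
position: [550.2, -124.5, 172.4]
tcp_rot: [2.265, 2.176, -0.001]
force: [0.9, 0.4, -1.9]
width: 41.0
grasp_force: 31.3
time: 18.6
position: [549.9, -225.0, 172.5]
tcp_rot: [-2.26, -2.18, 0.0]
force: [-0.7, 0.3, -1.2]
width: 40.7
grasp_force: 31.3
18.6 [ 549.9 -225.   172.5] yaw 87.9 [-0.41  0.45  1.74  0.    0.95 -0.37] 40.7
rack 0.57 loc [110. 323.] ztop 98.0 n 1794 top centre 497.1 -149.7 r 55.5 rect ((568.7739868164062, -181.46270751953125), (233.725341796875, 220.9674530029297), 87.88226318359375)
```

View pics/g.png

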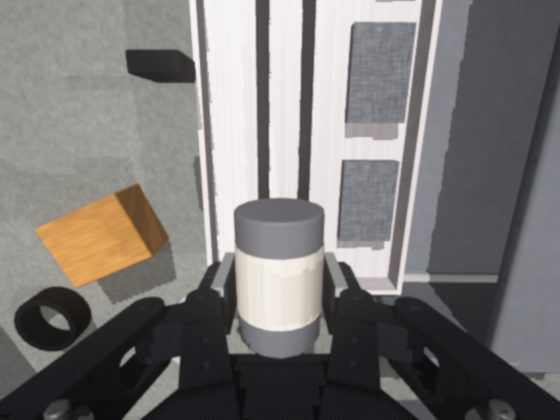

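```bash
python3 - <<'E'
from h import *
p=cv2.imread("pics/g.png").astype(int).sum(2)
for r in (10,60,110,160,185):
    row=p[r,235:335]; idx=np.where(row<250)[0]+235
    if len(idx)<2: continue
    g=np.split(idx,np.where(np.diff(idx)>3)[0]+1)
    c=[(a.mean(),len(a)) for a in g if len(a)>4]
    w=[pt("wrist",(r,a),z=70) for a,_ in c]; print(r,c,[x.round(1) for x in w])
E
```

```text
10 [(np.float64(262.0), 11), (np.float64(309.0), 11)] [array([543.9, -74.7,  70. ]), array([577.4, -75.9,  70. ])]
60 [(np.float64(262.5), 10), (np.float64(307.0), 11)] [array([ 542.6, -106.9,   70. ]), array([ 575.7, -108.1,   70. ])]
110 [(np.float64(262.5), 10), (np.float64(305.5), 10)] [array([ 540.9, -142.1,   70. ]), array([ 574.3, -143.3,   70. ])]
160 [(np.float64(263.0), 9), (np.float64(304.0), 9)] [array([ 539.3, -180.7,   70. ]), array([ 572.7, -181.9,   70. ])]
185 [(np.float64(263.0), 9), (np.float64(303.0), 9)] [array([ 538.3, -201.4,   70. ]), array([ 571.6, -202.6,   70. ])]
```

```bash
python3 -m jog '[[0.025,0,-0.25,0,0],[0.025,0,-0.45,0,0],[0.025,0,-0.55,0,0],[0.025,0,-0.6,0,0],[0.025,0,-0.62,0,0],[0.025,0,-0.63,0,0],[0.025,0,-0.63,0,0]]'
```

```text
time: 19.4
position: [554.7, -226.8, 79.4]
tcp_rot: [2.261, 2.179, 0.001]
force: [-1.1, 0.6, -2.2]
width: 41.1
grasp_force: 31.3
```

Not in contact yet; lower a little, then release.

```bash
python3 -m jog '[[0,0,-0.015,0,0],[-0.005,0,-0.02,0,0],[-0.005,0,-0.025,0,0],[-0.005,0,-0.025,0,0]]'
python3 -m jog '[[0,0,0,0,0.6],[0,0,0,0,0.6],[0,0,0,0,0.6],[0,0,0.1,0,0.65],[0,0,0.4,0,0.65],[0,0,0.7,0,0.65],[0,0,1,0,0.65],[0,0.3,1,0,0.65]]'
python3 -m jog '[[-0.1,0.3,0.3,0,0.65],[-0.2,0.6,0.5,0,0.65],[-0.2,0.9,0.8,0,0.65],[-0.2,1,0.9,0,0.65],[-0.2,1,0.9,0,0.65]]'
python3 look.py i bottle1
python3 - <<'E'
from h import *
p,d=camera("top"); P=cloud("top",d)
for o in silhouettes("top","bottle1"):
    q=P[o["region"]]; print("top",o["confidence"],np.round(o["location"]),np.nanmedian(q,0).round(0),np.nanpercentile(q[:,2],95))
E
```

```text
time: 19.8
position: [553.4, -226.6, 75.3]
tcp_rot: [2.262, 2.18, 0.0]
force: [-1.6, 0.8, 3.4]
width: 41.1
grasp_force: 31.7
time: 20.6
position: [557.7, -185.9, 232.9]
tcp_rot: [2.257, 2.166, 0.009]
force: [0.4, 0.7, -0.1]
width: 55.7
grasp_force: 0.0
time: 21.1
position: [524.7, -28.6, 365.7]
tcp_rot: [2.254, 2.18, 0.01]
force: [0.6, -0.5, 0.8]
width: 55.5
grasp_force: 0.0
21.1 [524.7 -28.6 365.7] yaw 88.1 [-0.08  0.13  1.71  0.    1.29 -0.04] 55.5
top 0.8 [192. 348.] [ 554. -229.  103.] 109.68329862806422
top 0.68 [177. 129.] [590. 378.  68.] 92.02401182792997
top 0.62 [232. 127.] [441. 369.  68.] 92.23683476665265
top 0.45 [292. 404.] [ 280. -372.   29.] 32.97434131467475
```

View pics/i.png

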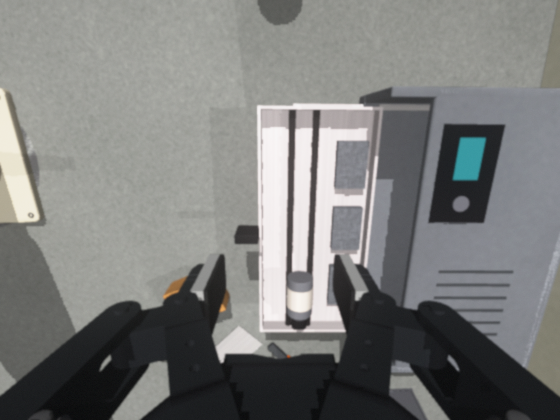

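```bash
python3 -m jog '[[-0.1,0.3,0,0.02,0.55],[-0.2,0.6,0,0.02,0.55],[-0.3,0.9,0,0.02,0.55],[-0.3,1,0,0.02,0.55],[-0.3,1,0,0.02,0.55]]'
python3 -m jog '[[-0.1,0.3,0,0,0.55],[-0.2,0.6,0,0,0.55],[-0.27,0.9,0,0,0.55],[-0.27,1,0,0,0.55],[-0.27,1,0,0,0.55]]'
python3 -m jog '[[0,0.3,-0.1,0,0.55],[0,0.4,-0.2,0,0.55],[0,0.4,-0.3,0,0.55],[0,0.4,-0.3,0,0.55],[0,0.4,-0.3,0,0.55]]'
python3 look.py k bottle1
```

```text
time: 21.8
position: [477.9, 119.1, 358.5]
tcp_rot: [-2.225, -2.217, 0.003]
force: [-0.6, 0.7, -1.0]
width: 47.0
grasp_force: 0.0
time: 22.3
position: [438.4, 268.7, 358.8]
tcp_rot: [2.226, 2.217, -0.002]
force: [-0.2, -0.9, 0.2]
width: 46.8
grasp_force: 0.0
time: 22.8
position: [438.3, 326.9, 314.3]
tcp_rot: [2.229, 2.214, -0.003]
force: [-0.3, -0.2, 0.1]
width: 46.9
grasp_force: 0.0
22.8 [438.3 326.9 314.3] yaw 89.6 [ 0.62  0.22  1.72 -0.    1.2   0.63] 46.9
bottle1 0.65 loc [129. 396.] ztop 91.1 n 408 top centre 591.8 390.9 r 13.1 rect ((589.0499267578125, 391.45074462890625), (41.271236419677734, 36.878116607666016), 89.1468276977539)
bottle1 0.64 loc [134. 279.] ztop 91.4 n 362 top centre 439.8 382.8 r 12.7 rect ((439.5056457519531, 384.0487976074219), (38.3125114440918, 39.48798370361328), 0.3580647110939026)
```

```bash
python3 -m jog '[[0.01,0.3,-0.2,0,0.55],[0.01,0.373,-0.4,0,0.55],[0.01,0.373,-0.7,0,0.55],[0.01,0.373,-1,0,0.55],[0.01,0.373,-1,0,0.55]]'
python3 -m jog '[[0,0,-0.2,0,0.55],[0,0,-0.4,0,0.55],[0,0,-0.53,0,0.55],[0,0,-0.58,0,0.55],[0,0,-0.58,0,0.55],[0,0,-0.58,0,0],[0,0,-0.58,0,0],[0,0,-0.58,0,0],[0,0,-0.58,0,0]]' 20
python3 - <<'E'
import numpy as np
g=85
for a in np.radians([10,20,30,40,50,60,70,80,86]):
    print(np.degrees(a).round(),((-21*np.cos(a)+g*np.sin(a)+21)/150).round(3),((21*np.sin(a)+g*np.cos(a)-g)/150).round(3))
E
```

```text
time: 23.4
position: [436.6, 381.6, 160.0]
tcp_rot: [-2.227, -2.215, 0.016]
force: [-0.0, -0.4, -0.6]
width: 47.0
grasp_force: 0.0
time: 24.3
position: [440.2, 385.3, 79.7]
tcp_rot: [2.227, 2.215, 0.005]
force: [-2.0, -0.9, 6.7]
width: 24.6
grasp_force: 19.5
10.0 0.101 0.016
20.0 0.202 0.014
30.0 0.302 -0.006
40.0 0.397 -0.043
50.0 0.484 -0.095
60.0 0.561 -0.162
70.0 0.625 -0.241
80.0 0.674 -0.33
86.0 0.696 -0.387
```

```bash
python3 -m jog '[[0,-0.05,0,0,0],[0,-0.1,0.005,0,0],[0,-0.15,0.008,0,0],[0,-0.2,0.005,0,0],[0,-0.25,0,0,0],[0,-0.3,-0.012,0,0],[0,-0.3,-0.012,0,0]]'
python3 - <<'E'
from h import *
p,d=camera("scene"); cv2.imwrite("pics/l.png",cv2.resize(p[150:300,330:530],(800,600))); 
E
```

```text
time: 25.0
position: [439.8, 338.8, 76.7]
tcp_rot: [2.227, 2.215, 0.002]
force: [-0.4, 0.1, 6.8]
width: 24.6
grasp_force: 22.0
```

View pics/l.png

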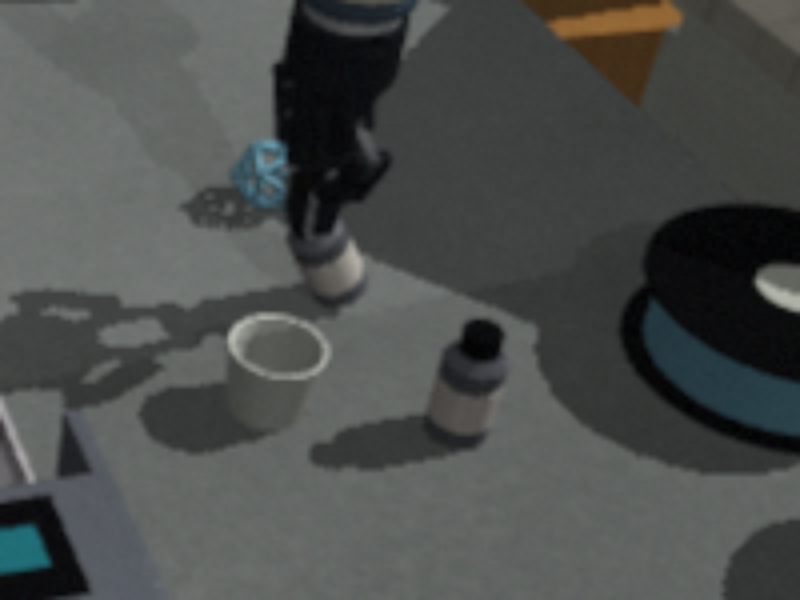

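```bash
python3 -m jog '[[0,-0.05,-0.015,0,0],[0,-0.095,-0.034,0,0],[0,-0.14,-0.06,0,0],[0,-0.182,-0.086,0,0],[0,-0.22,-0.12,0,0],[0,-0.259,-0.153,0,0],[0,-0.323,-0.232,0,0],[0,-0.372,-0.321,0,0],[0,-0.394,-0.378,0,0],[0,-0.394,-0.378,0,0]]'
python3 -m jog '[[0,0,0,0,0.55],[0,0,0,0,0.55],[0,0,0,0,0.55],[0,0,0.3,0,0.6],[0,0,0.6,0,0.6],[0,0,0.9,0,0.7],[0,0,1,0,0.7],[0,-0.2,1,0,0.7],[0,-0.2,1,0,0.7]]'
python3 -m jog '[[0,-0.2,0.2,0,0.7],[0,-0.2,0.4,0,0.7],[0,-0.2,0.4,0,0.7]]'
python3 look.py m bottle1
```

```text
time: 26.05
position: [438.6, 279.2, 18.2]
tcp_rot: [-2.228, -2.214, 0.004]
force: [0.2, -1.8, 1.4]
width: 24.5
grasp_force: 25.6
time: 26.95
position: [438.9, 248.8, 170.2]
tcp_rot: [2.227, 2.215, 0.001]
force: [-0.2, -0.4, -0.8]
width: 59.8
grasp_force: 0.0
time: 27.25
position: [441.4, 221.2, 232.8]
tcp_rot: [2.227, 2.213, 0.01]
force: [0.6, 0.1, 0.7]
width: 59.6
grasp_force: 0.0
27.2 [441.4 221.2 232.8] yaw 89.6 [0.44 0.23 1.92 0.   0.99 0.45] 59.6
bottle1 0.67 loc [ 24. 427.] ztop 87.8 n 556 top centre 590.5 389.7 r 13.2 rect ((586.2717895507812, 383.9402160644531), (29.2974910736084, 42.125770568847656), 57.197174072265625)
bottle1 0.61 loc [ 92. 276.] ztop 40.1 n 1836 top centre 438.5 328.0 r 36.6 rect ((437.97735595703125, 318.32012939453125), (89.48583984375, 41.78879928588867), 88.19500732421875)
```

```bash
python3 -m jog '[[-0.02,0.3,0,-0.015,0.75],[-0.02,0.6,0,-0.015,0.75],[-0.02,0.7,-0.3,-0.015,0.75],[-0.02,0.7,-0.6,-0.015,0.75],[-0.02,0.7,-0.9,-0.015,0.75],[-0.02,0.7,-1,-0.015,0.75],[-0.02,0.7,-1,-0.015,0.75]]'
python3 -m jog '[[0,0,-0.2,0,0.75],[0,0,-0.4,0,0.75],[0,0,-0.5,0,0.75],[0,0,-0.5,0,0.75],[0,0,-0.5,0,0],[0,0,-0.5,0,0],[0,0,-0.5,0,0],[0,0,-0.5,0,0]]' 30
python3 -m jog '[[0,0,0.2,0,0],[0,0,0.5,0,0],[0,0,0.8,0,0],[0,0,1,0,0],[0,-0.2,1,0,0],[0,-0.2,1,0,0]]'
```

```text
time: 28.05
position: [434.2, 324.3, 76.4]
tcp_rot: [-2.252, -2.189, 0.01]
force: [0.6, -0.1, 0.4]
width: 64.1
grasp_force: 0.0
time: 28.85
position: [437.4, 326.1, 6.0]
tcp_rot: [2.253, 2.189, 0.005]
force: [0.4, -1.2, 7.7]
width: 41.1
grasp_force: 30.4
time: 29.45
position: [436.0, 293.5, 155.9]
tcp_rot: [2.254, 2.188, 0.002]
force: [0.8, -0.6, -1.1]
width: 40.8
grasp_force: 31.2
```

```bash
python3 -m jog '[[0.1,-0.25,0.1,0,0],[0.2,-0.5,0.1,0,0],[0.3,-0.75,0.1,0,0],[0.4,-1,0.1,0,0],[0.4,-1,0.1,0,0]]'
python3 -m jog '[[0.1,-0.25,0,0,0],[0.2,-0.5,0,0,0],[0.3,-0.75,0,0,0],[0.417,-1,0,0,0],[0.417,-1,0,0,0]]'
python3 -m jog '[[0,-0.25,0,0,0],[0,-0.5,0,0,0],[0,-0.7,0,0,0],[0,-0.7,0,0,0],[0,-0.7,0,0,0],[0,-0.7,0,0,0]]'
python3 look.py n bottle1
python3 - <<'E'
from h import *
p=cv2.imread("pics/n.png").astype(int).sum(2)
for r in (10,60,110,160,185):
    row=p[r,235:335]; idx=np.where(row<250)[0]+235
    if len(idx)<2: continue
    g=np.split(idx,np.where(np.diff(idx)>3)[0]+1)
    c=[a.mean() for a in g if len(a)>4]
    w=[pt("wrist",(r,a),z=70) for a in c]; print(r,c,[x.round(1) for x in w])
E
```

```text
time: 29.95
position: [497.6, 142.1, 169.4]
tcp_rot: [2.257, 2.184, 0.0]
force: [-0.5, 0.4, -1.3]
width: 41.0
grasp_force: 31.1
time: 30.45
position: [560.9, -7.6, 169.5]
tcp_rot: [2.256, 2.184, 0.002]
force: [-0.0, 0.2, -0.7]
width: 41.0
grasp_force: 31.1
time: 31.05
position: [558.6, -108.2, 169.1]
tcp_rot: [-2.252, -2.189, 0.0]
force: [-0.3, -0.4, -1.0]
width: 41.0
grasp_force: 31.1
31.1 [ 558.6 -108.2  169.1] yaw 88.4 [-0.21  0.42  1.8   0.    0.92 -0.18] 41.0
bottle1 0.85 loc [275. 280.] ztop 205.0 n 8978 top centre 559.2 -102.5 r 34.4 rect ((540.0950927734375, -158.97732543945312), (192.18789672851562, 77.5526351928711), 63.91306686401367)
10 [np.float64(258.0), np.float64(305.5)] [array([548.7,  41. ,  70. ]), array([582.,  40.,  70.])]
60 [np.float64(258.5), np.float64(304.0)] [array([547.6,   9.2,  70. ]), array([580.9,   8.3,  70. ])]
110 [np.float64(258.5), np.float64(302.5)] [array([546. , -25.5,  70. ]), array([579.7, -26.4,  70. ])]
160 [np.float64(259.0), np.float64(300.5)] [array([544.6, -63.5,  70. ]), array([577.9, -64.4,  70. ])]
185 [np.float64(259.0), np.float64(299.5)] [array([543.6, -83.9,  70. ]), array([576.9, -84.8,  70. ])]
```

```bash
python3 -m jog '[[0.003,-0.02,-0.25,0,0],[0.003,-0.02,-0.45,0,0],[0.003,-0.02,-0.55,0,0],[0.003,-0.02,-0.6,0,0],[0.003,-0.02,-0.62,0,0],[0.003,-0.02,-0.63,0,0],[0.003,-0.02,-0.64,0,0],[0.003,-0.02,-0.64,0,0]]'
```

```text
time: 31.95
position: [559.8, -112.8, 74.0]
tcp_rot: [2.253, 2.188, 0.001]
force: [-0.1, 0.1, -2.5]
width: 41.0
grasp_force: 31.2
```

```bash
python3 -m jog '[[0,0,-0.01,0,0],[0,0,-0.015,0,0],[0,0,-0.015,0,0]]'
python3 -m jog '[[0,0,0,0,0.6],[0,0,0,0,0.6],[0,0,0,0,0.6],[0,0,0.1,0,0.6],[0,0,0.4,0,0.6],[0,0,0.7,0,0.6],[0,0,1,0,0.6],[0,0.3,1,0,0.6],[0,0.6,1,0,0.6],[0,0.9,1,0,0.6]]'
python3 -m jog '[[-0.1,0.3,0.3,-0.1,0.6],[-0.1,0.6,0.5,-0.2,0.6],[-0.1,0.9,0.8,-0.3,0.6],[-0.1,1,0.9,-0.4,0.6],[-0.1,1,0.9,-0.5,0.6],[-0.1,1,0.9,-0.6,0.6],[-0.1,1,0.9,-0.7,0.6],[-0.1,1,0.9,-0.8,0.6],[-0.1,1,0.9,-0.9,0.6],[-0.1,1,0.9,-0.98,0.6]]'
python3 -m jog '[[0,0.3,-0.1,-0.03,0.55],[0,0.6,-0.2,-0.03,0.55],[0,0.8,-0.2,-0.03,0.55],[0,0.8,-0.2,-0.03,0.55]]'
python3 look.py o bottle1
python3 - <<'E'
from h import *
p,d=camera("top"); P=cloud("top",d)
for o in silhouettes("top","bottle1"):
    q=P[o["region"]]; print("top",o["confidence"],np.round(o["location"]),np.nanmedian(q,0).round(0),np.nanpercentile(q[:,2],95))
E
```

```text
time: 32.25
position: [560.4, -112.9, 72.5]
tcp_rot: [2.252, 2.187, 0.002]
force: [-1.9, 1.4, 8.3]
width: 41.0
grasp_force: 31.9
time: 33.25
position: [559.3, 23.4, 222.8]
tcp_rot: [2.254, 2.187, 0.002]
force: [-0.3, 0.4, -0.8]
width: 51.4
grasp_force: 0.0
time: 34.25
position: [543.9, 172.2, 357.0]
tcp_rot: [-3.141, -0.06, -0.001]
force: [-0.4, 0.6, -0.9]
width: 51.2
grasp_force: 0.0
time: 34.65
position: [543.6, 295.4, 326.2]
tcp_rot: [-3.141, -0.0, 0.001]
force: [-0.0, -0.5, 0.5]
width: 46.8
grasp_force: 0.0
34.6 [543.6 295.4 326.2] yaw 0.0 [0.48 0.32 1.55 0.   1.27 2.05] 46.8
bottle1 0.74 loc [141. 208.] ztop 90.5 n 353 top centre 593.4 388.3 r 12.9 rect ((593.1688232421875, 387.5276794433594), (40.64408493041992, 41.056312561035156), 8.047669410705566)
top 0.9 [192. 348.] [ 554. -228.  103.] 109.98760868474179
top 0.72 [192. 309.] [ 559. -116.  104.] 109.87068964881473
```

```bash
python3 -m jog '[[0.1,0.2,0,0,0.55],[0.2,0.4,0,0,0.55],[0.326,0.624,-0.1,0,0.55],[0.326,0.624,-0.4,0,0.55],[0.326,0.624,-0.7,0,0.55],[0.326,0.624,-1,0,0.55],[0.326,0.624,-1,0,0.55]]'
python3 -m jog '[[0,0,-0.2,0,0.55],[0,0,-0.4,0,0.55],[0,0,-0.6,0,0.55],[0,0,-0.66,0,0.55],[0,0,-0.66,0,0.55],[0,0,-0.66,0,0],[0,0,-0.66,0,0],[0,0,-0.66,0,0],[0,0,-0.66,0,0]]' 20
python3 -m jog '[[-0.05,0,0,0,0],[-0.1,0,0.005,0,0],[-0.15,0,0.008,0,0],[-0.2,0,0.005,0,0],[-0.25,0,0,0,0],[-0.3,0,-0.012,0,0],[-0.3,0,-0.012,0,0]]'
python3 - <<'E'
from h import *
p,d=camera("scene"); cv2.imwrite("pics/q.png",cv2.resize(p[170:290,350:510],(800,600))); 
E
```

```text
time: 35.55
position: [589.8, 382.1, 169.4]
tcp_rot: [3.135, -0.007, -0.016]
force: [0.3, -0.3, -1.1]
width: 46.9
grasp_force: 0.0
time: 36.45
position: [594.7, 386.9, 79.7]
tcp_rot: [-3.139, 0.005, -0.006]
force: [0.5, 0.2, 8.1]
width: 25.1
grasp_force: 19.8
time: 37.15
position: [547.5, 386.5, 76.2]
tcp_rot: [-3.141, 0.004, -0.001]
force: [-0.4, 1.5, 6.6]
width: 24.7
grasp_force: 22.6
```

View pics/q.png

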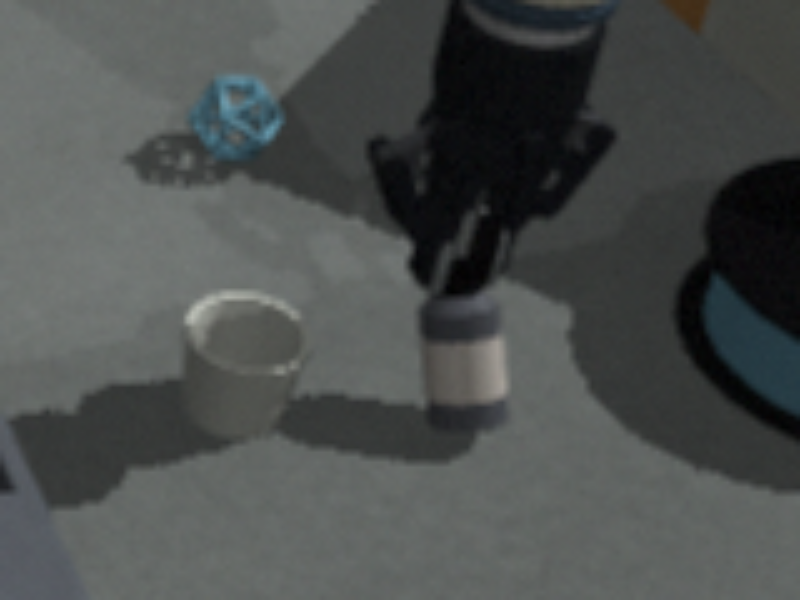

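```bash
python3 -m jog '[[-0.05,0,-0.015,0,0],[-0.095,0,-0.034,0,0],[-0.14,0,-0.06,0,0],[-0.182,0,-0.086,0,0],[-0.22,0,-0.12,0,0],[-0.259,0,-0.153,0,0],[-0.323,0,-0.232,0,0],[-0.372,0,-0.321,0,0],[-0.394,0,-0.378,0,0],[-0.394,0,-0.378,0,0]]'
python3 -m jog '[[0,0,0,0,0.55],[0,0,0,0,0.55],[0,0,0,0,0.55],[0,0,0.3,0,0.6],[0,0,0.6,0,0.6],[0,0,0.9,0,0.7],[0,0,1,0,0.7],[-0.2,0,1,0,0.7],[-0.2,0,1,0,0.7]]'
python3 -m jog '[[-0.2,0,0.2,0,0.7],[-0.2,0,0.4,0,0.7],[-0.2,0,0.4,0,0.7]]'
python3 look.py r bottle1
```

```text
time: 38.2
position: [487.4, 385.0, 16.5]
tcp_rot: [3.139, -0.004, -0.005]
force: [-0.9, 1.2, 1.2]
width: 24.9
grasp_force: 24.2
time: 39.1
position: [456.7, 385.3, 168.8]
tcp_rot: [3.141, -0.004, -0.002]
force: [-0.7, -1.1, -0.6]
width: 59.9
grasp_force: 0.0
time: 39.4
position: [430.6, 387.4, 231.9]
tcp_rot: [-3.138, 0.004, -0.008]
force: [0.9, -0.1, -0.1]
width: 59.5
grasp_force: 0.0
39.4 [430.6 387.4 231.9] yaw -0.1 [ 0.71  0.35  1.74 -0.    1.05  2.29] 59.5
bottle1 0.57 loc [ 93. 279.] ztop 40.0 n 1845 top centre 538.5 385.5 r 36.2 rect ((528.2284545898438, 385.8971862792969), (89.93982696533203, 42.41876983642578), 0.44874563813209534)
```

```bash
python3 -m jog '[[0.3,-0.007,0,0,0.75],[0.6,-0.007,0,0,0.75],[0.703,-0.007,-0.3,0,0.75],[0.703,-0.007,-0.6,0,0.75],[0.703,-0.007,-0.9,0,0.75],[0.703,-0.007,-1,0,0.75],[0.703,-0.007,-1,0,0.75]]'
python3 -m jog '[[0,0,-0.2,0,0.75],[0,0,-0.4,0,0.75],[0,0,-0.5,0,0.75],[0,0,-0.5,0,0.75],[0,0,-0.5,0,0],[0,0,-0.5,0,0],[0,0,-0.5,0,0],[0,0,-0.5,0,0]]' 30
python3 -m jog '[[0,0,0.2,0,0],[0,0,0.5,0,0],[0,0,0.8,0,0],[0,0,1,0,0],[0,0,1,0,0]]'
```

```text
time: 40.2
position: [532.7, 383.2, 74.8]
tcp_rot: [3.138, -0.005, -0.009]
force: [-0.1, -1.1, 1.0]
width: 63.8
grasp_force: 0.0
time: 41.0
position: [535.8, 385.7, 5.6]
tcp_rot: [-3.14, 0.005, -0.004]
force: [-0.7, -0.6, 6.6]
width: 41.4
grasp_force: 30.5
time: 41.5
position: [537.4, 386.9, 159.8]
tcp_rot: [-3.136, 0.005, -0.013]
force: [0.3, -0.0, -0.7]
width: 40.8
grasp_force: 30.9
```

```bash
python3 -m jog '[[0,-0.1,0.1,0.1,0],[0,-0.2,0.1,0.2,0],[0,-0.3,0.1,0.3,0],[0,-0.4,0.1,0.4,0],[0,-0.5,0.1,0.5,0],[0,-0.6,0.1,0.6,0],[0,-0.7,0.1,0.7,0],[0,-0.8,0.1,0.8,0],[0,-0.9,0.1,0.9,0],[0.05,-1,0.1,0.977,0]]'
python3 -m jog '[[0.06,-0.25,0,0.03,0],[0.12,-0.5,0,0.03,0],[0.12,-0.75,0,0.03,0],[0.12,-1,0,0.03,0],[0.12,-1,0,0.03,0]]'
python3 -m jog '[[0,-0.25,0,0,0],[0,-0.5,0,0,0],[0,-0.55,0,0,0],[0,-0.55,0,0,0],[0,-0.55,0,0,0]]'
python3 look.py s bottle1 
python3 - <<'E'
from h import *
p=cv2.imread("pics/s.png").astype(int).sum(2)
for r in (60,110,160,185):
    row=p[r,235:335]; idx=np.where(row<250)[0]+235
    if len(idx)<2: continue
    g=np.split(idx,np.where(np.diff(idx)>3)[0]+1)
    c=[a.mean() for a in g if len(a)>4]
    w=[pt("wrist",(r,a),z=70) for a in c]; print(r,c,[x.round(1) for x in w])
E
```

```text
time: 42.5
position: [540.7, 233.9, 167.7]
tcp_rot: [-2.294, -2.145, 0.003]
force: [-0.1, -0.2, -1.3]
width: 40.8
grasp_force: 30.7
time: 43.0
position: [559.2, 81.1, 167.7]
tcp_rot: [-2.255, -2.187, 0.003]
force: [-0.5, 0.9, -0.8]
width: 41.2
grasp_force: 30.8
time: 43.5
position: [559.9, 3.2, 168.3]
tcp_rot: [-2.251, -2.191, -0.0]
force: [0.0, 0.6, -1.3]
width: 41.4
grasp_force: 30.8
43.5 [559.9   3.2 168.3] yaw 88.5 [-0.02  0.41  1.82  0.    0.91  0.01] 41.4
bottle1 0.58 loc [274. 276.] ztop 204.6 n 9136 top centre 560.3 9.7 r 34.7 rect ((552.4674072265625, -43.26484680175781), (176.60679626464844, 48.00235366821289), 81.60990142822266)
160 [np.float64(264.5), np.float64(306.0)] [array([550.2,  48.4,  70. ]), array([583.3,  47.5,  70. ])]
185 [np.float64(264.5), np.float64(305.0)] [array([549.4,  28. ,  70. ]), array([582.5,  27.2,  70. ])]
```

```bash
python3 -m jog '[[0.03,0,-0.25,-0.006,0],[0.03,0,-0.45,-0.006,0],[0.03,0,-0.55,-0.006,0],[0.03,0,-0.6,-0.006,0],[0.03,0,-0.62,-0.006,0],[0.03,0,-0.63,-0.006,0],[0.03,0,-0.64,-0.006,0],[0.03,0,-0.64,-0.006,0]]'
python3 -m jog '[[0,0,-0.01,0,0],[0,0,-0.01,0,0]]'
```

```text
time: 44.4
position: [565.1, 2.3, 73.2]
tcp_rot: [2.261, 2.18, 0.002]
force: [-0.8, 0.8, -1.2]
width: 41.1
grasp_force: 30.9
time: 44.6
position: [565.0, 2.3, 71.7]
tcp_rot: [2.261, 2.18, 0.001]
force: [-1.1, 0.5, 3.5]
width: 41.2
grasp_force: 31.3
```

```bash
python3 -m jog '[[0,0,0,0,0.6],[0,0,0,0,0.6],[0,0,0,0,0.6],[0,0,0.1,0,0.6],[0,0,0.4,0,0.6],[0,0,0.7,0,0.6],[0,0,1,0,0.6],[-0.2,0,1,0,0.6],[-0.4,-0.2,1,0,0.5],[-0.6,-0.4,1,0,0.4]]'
python3 -m jog '[[0,-0.1,0.2,-0.1,0.4],[0,-0.2,0.2,-0.2,0.4],[0,-0.38,0.2,-0.3,0.4],[0,-0.38,0.2,-0.4,0.4],[0,-0.38,0.2,-0.5,0.4],[0,-0.38,0.2,-0.6,0.4],[0,-0.38,0.2,-0.7,0.4],[0,-0.38,0.2,-0.8,0.4],[0,-0.38,0.2,-0.9,0.4],[0,-0.38,0.2,-1,0.4]]'
python3 -m jog '[[0,0,0,-0.05,0.4],[0,0,0,-0.05,0.4]]'
python3 look.py t tray_tab bottle1
```

```text
time: 45.6
position: [473.7, -57.7, 222.4]
tcp_rot: [2.258, 2.182, 0.002]
force: [1.1, -0.4, -0.5]
width: 34.2
grasp_force: 0.0
time: 46.6
position: [474.5, -114.6, 252.0]
tcp_rot: [3.141, 0.045, 0.001]
force: [0.7, 0.2, 0.5]
width: 34.2
grasp_force: 0.0
time: 46.8
position: [474.5, -114.6, 251.9]
tcp_rot: [3.141, -0.07, 0.001]
force: [0.1, 0.5, 1.3]
width: 34.0
grasp_force: 0.0
46.8 [ 474.5 -114.6  251.9] yaw -2.5 [-0.26  0.19  1.91  0.    1.04  1.35] 34.0
tray_tab 0.67 loc [ 68. 277.] ztop 81.7 n 4832 top centre 574.1 -116.3 r 196.8 rect ((562.6519775390625, -114.77700805664062), (388.7945251464844, 198.9971923828125), 87.60079193115234)
bottle1 0.76 loc [106. 396.] ztop 107.6 n 2333 top centre 555.5 -223.6 r 35.9 rect ((557.3668212890625, -240.89273071289062), (103.67152404785156, 45.459999084472656), 87.1748046875)
bottle1 0.72 loc [105. 277.] ztop 107.6 n 2331 top centre 560.7 -109.5 r 35.8 rect ((562.0415649414062, -119.41827392578125), (47.25212097167969, 104.84187316894531), 2.4179611206054688)
bottle1 0.32 loc [ 65. 281.] ztop 81.6 n 4882 top centre 596.1 -117.2 r 206.3 rect ((562.5963134765625, -116.10464477539062), (399.3851013183594, 198.9971923828125), 87.60079193115234)
```

View pics/t.png

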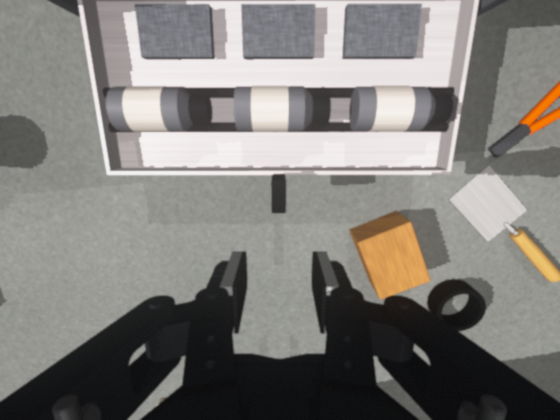

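```bash
python3 -m jog '[[-0.03,0,-0.3,0,0.4],[-0.03,0,-0.6,0,0.4],[-0.03,0,-0.9,0,0.4],[-0.03,0,-1,0,0.4],[-0.03,0,-1,0,0.4]]'
python3 -m jog '[[0,0,-0.067,0,0.4],[0,0,-0.067,0,0.4],[0,0,-0.067,0,0],[0,0,-0.067,0,0],[0,0,-0.067,0,0],[0,0,-0.067,0,0]]' 50
python3 -m jog '[[0.02,-0.001,0,0,0],[0.05,-0.002,0,0,0],[0.1,-0.004,0,0,0],[0.15,-0.006,0,0,0],[0.2,-0.007,0,0,0],[0.25,-0.009,0,0,0],[0.3,-0.011,0,0,0],[0.35,-0.013,0,0,0],[0.4,-0.015,0,0,0],[0.45,-0.017,0,0,0]]'
python3 -m jog '[[0.05,-0.002,0,0,0],[0.1,-0.004,0,0,0],[0.15,-0.006,0,0,0],[0.2,-0.007,0,0,0],[0.25,-0.009,0,0,0],[0.3,-0.011,0,0,0],[0.35,-0.013,0,0,0],[0.4,-0.015,0,0,0],[0.45,-0.017,0,0,0],[0.5,-0.018,0,0,0]]'
python3 -m jog '[[0.05,-0.002,0,0,0],[0.1,-0.004,0,0,0],[0.15,-0.006,0,0,0],[0.2,-0.007,0,0,0],[0.25,-0.009,0,0,0],[0.29,-0.011,0,0,0],[0.31,-0.012,0,0,0],[0.325,-0.012,0,0,0],[0.325,-0.012,0,0,0]]'
```

```text
time: 47.45
position: [468.2, -114.2, 98.8]
tcp_rot: [-3.14, 0.067, 0.008]
force: [0.5, -0.2, 0.2]
width: 34.0
grasp_force: 0.0
time: 48.05
position: [470.7, -113.8, 92.0]
tcp_rot: [-3.14, 0.069, -0.003]
force: [0.6, 6.9, 3.8]
width: 12.8
grasp_force: 49.2
time: 49.05
position: [538.1, -116.7, 92.1]
tcp_rot: [-3.14, 0.069, -0.001]
force: [-1.3, 5.4, 5.1]
width: 12.7
grasp_force: 49.6
time: 50.05
position: [613.3, -119.9, 92.1]
tcp_rot: [3.141, -0.069, 0.002]
force: [-2.6, 2.2, 5.3]
width: 12.9
grasp_force: 49.6
time: 50.95
position: [659.1, -121.8, 92.1]
tcp_rot: [3.141, -0.069, -0.007]
force: [-13.3, 1.2, 13.9]
width: 12.8
grasp_force: 51.1
```

```bash
python3 -m jog '[[0.01,0,0,0,0],[0.02,0,0,0,0],[0.03,0,0,0,0],[0.03,0,0,0,0]]'
python3 -m jog '[[-0.02,0,0,0,0],[-0.02,0,0,0,0.4],[-0.02,0,0,0,0.4],[-0.02,0,0,0,0.4],[-0.02,0,0.3,0,0.4],[-0.05,0,0.6,0,0.4],[-0.3,0,0.9,0,0.4],[-0.5,0,1,0,0.4],[-0.7,0,1,0,0.4],[-0.7,0,1,0,0.4]]'
python3 look.py u bottle1
python3 - <<'E'
from h import *
q=np.load("pics/u.npy").reshape(-1,3)
q=q[(q[:,0]>630)&(q[:,0]<720)&(q[:,1]>-150)&(q[:,1]<-90)&(q[:,2]>98)&(q[:,2]<125)]
print(len(q),np.percentile(q,[3,50,97],axis=0).round(1))
for o in mark_of("wrist","door_bar")[:1]: print(o["confidence"],pt("wrist",o["location"],z=39).round(1))
E
```

```text
time: 51.35
position: [659.2, -121.8, 92.0]
tcp_rot: [-3.14, 0.069, 0.022]
force: [-30.1, 0.3, 27.5]
width: 13.0
grasp_force: 53.0
time: 52.35
position: [558.1, -121.6, 241.7]
tcp_rot: [3.141, -0.07, -0.001]
force: [-0.3, 0.3, -1.1]
width: 34.5
grasp_force: 0.0
52.4 [ 558.1 -121.6  241.7] yaw -2.5 [-0.24  0.33  1.74 -0.    1.07  1.38] 34.5
746 [[ 653.1 -127.4  112.3]
 [ 670.1 -121.1  114.6]
 [ 685.5 -114.6  116. ]]
0.83 [ 516.  -115.7   39. ]
```

View pics/u.png

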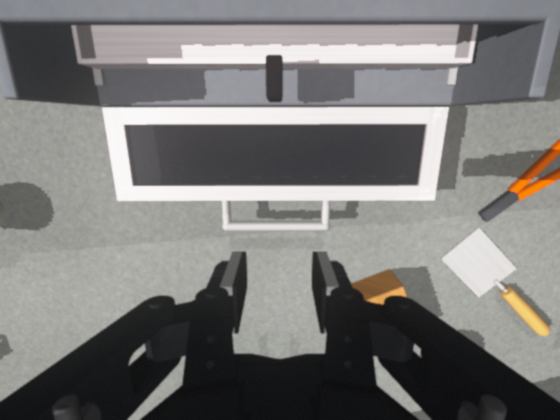

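```bash
python3 - <<'E'
from h import *
p,d=camera("wrist")
for loc in ((222,277),(227,277),(231,277)): print(pt("wrist",loc,z=45).round(1),pt("wrist",loc,depth=d[loc]).round(1))
P=cloud("wrist",d); q=P[200:240,240:315].reshape(-1,3); q=q[(q[:,2]>30)&(q[:,2]<55)&(q[:,0]<535)]
print(len(q),np.percentile(q,[3,50,97],axis=0).round(1))
E
python3 -m jog '[[-0.1,0,0,0.1,0.3],[-0.2,0,0,0.2,0.3],[-0.3,0,0,0.3,0.3],[-0.3,0,0,0.4,0.3],[-0.3,0,0,0.5,0.3],[-0.3,0,0,0.6,0.3],[-0.3,0,0,0.7,0.3],[-0.3,0,0,0.8,0.3],[-0.3,0.03,0,0.9,0.3],[-0.31,0.03,0,1,0.3]]'
python3 -m jog '[[0,0,-0.1,0.05,0.3],[0,0,-0.3,0.05,0.3],[0,0,-0.4,0.05,0.3],[0,0,-0.4,0.05,0.3]]'
```

```text
[ 520.6 -116.8   45. ] [ 504.7 -115.9   -1.6]
[ 514.3 -116.6   45. ] [ 513.7 -116.5   43.3]
[ 509.2 -116.3   45. ] [ 509.  -116.3   44.5]
744 [[ 504.6 -158.9   38.3]
 [ 511.9 -116.4   43.1]
 [ 517.   -74.    45.1]]
time: 53.55
position: [515.5, -116.9, 240.2]
tcp_rot: [-2.338, -2.098, 0.0]
force: [0.1, -0.7, -0.7]
width: 25.4
grasp_force: 0.0
time: 53.95
position: [513.6, -116.8, 178.2]
tcp_rot: [-2.258, -2.178, 0.004]
force: [-0.3, 0.4, 0.7]
width: 25.6
grasp_force: 0.0
```

```bash
python3 -m jog '[[-0.015,0,-0.25,0,0.3],[-0.015,0,-0.5,0,0.3],[-0.015,0,-0.75,0,0.3],[-0.015,0,-0.9,0,0.3],[-0.015,0,-1,0,0.3],[-0.015,0,-1,0,0.3]]'
python3 -m jog '[[0,0,-0.05,0,0.3],[0,0,-0.05,0,0.3],[0,0,-0.05,0,0],[0,0,-0.05,0,0],[0,0,-0.05,0,0],[0,0,-0.05,0,0]]' 40
python3 - <<'E'
import numpy as np
t0=1.57
b=lambda t:np.array([-(139*np.sin(t)+6*np.cos(t)),139*np.cos(t)-6*np.sin(t)])
for t in np.linspace(t0,0,17)[1:]:
    d=(b(t)-b(t0))/150; print(round(t,2),round(d[0],3),round(-.0367*d[0],3),round(d[1],3))
E
```

```text
time: 54.55
position: [511.8, -117.1, 29.6]
tcp_rot: [-2.26, -2.18, 0.002]
force: [0.1, -0.1, 0.4]
width: 25.6
grasp_force: 0.0
time: 55.15
position: [508.8, -117.0, 24.0]
tcp_rot: [-2.258, -2.178, 0.006]
force: [-10.5, -1.8, 5.9]
width: 10.8
grasp_force: 38.9
1.47 0.001 -0.0 0.091
1.37 0.01 -0.0 0.181
1.28 0.028 -0.001 0.271
1.18 0.055 -0.002 0.357
1.08 0.091 -0.003 0.441
0.98 0.134 -0.005 0.521
0.88 0.185 -0.007 0.597
0.78 0.243 -0.009 0.667
0.69 0.308 -0.011 0.73
0.59 0.379 -0.014 0.788
0.49 0.455 -0.017 0.838
0.39 0.535 -0.02 0.88
0.29 0.62 -0.023 0.914
0.2 0.707 -0.026 0.94
0.1 0.796 -0.029 0.958
0.0 0.887 -0.033 0.966
```

```bash
python3 -m jog '[[-0.015,0,0.05,0,0],[-0.014,0,0.091,0,0],[-0.005,0,0.181,0,0],[0.013,-0.001,0.271,0,0],[0.04,-0.002,0.357,0,0],[0.076,-0.003,0.441,0,0],[0.119,-0.005,0.521,0,0],[0.17,-0.007,0.597,0,0],[0.228,-0.009,0.667,0,0],[0.228,-0.009,0.667,0,0]]'
```

```text
time: 56.15
position: [543.1, -118.4, 125.7]
tcp_rot: [-2.257, -2.178, 0.008]
force: [-17.7, -0.8, 15.8]
width: 10.3
grasp_force: 40.5
```

```bash
python3 -m jog '[[0.055,-0.002,0.078,0,0],[0.126,-0.005,0.136,0,0],[0.202,-0.008,0.189,0,0],[0.282,-0.011,0.231,0,0],[0.369,-0.014,0.267,0,0],[0.369,-0.014,0.267,0,0]]'
```

```text
time: 56.75
position: [603.6, -121.0, 167.7]
tcp_rot: [2.259, 2.179, 0.003]
force: [-5.7, -0.1, 14.5]
width: 10.3
grasp_force: 42.4
```

```bash
python3 -m jog '[[0.087,-0.003,0.04,0,0],[0.176,-0.006,0.058,0,0],[0.267,-0.01,0.065,0,0],[0.285,-0.011,0.065,0,0],[0.285,-0.011,0.065,0,0]]'
```

```text
time: 57.25
position: [641.9, -122.6, 176.5]
tcp_rot: [-2.259, -2.179, 0.006]
force: [-17.8, -1.7, 17.3]
width: 10.1
grasp_force: 41.6
```

```bash
python3 -m jog '[[0.01,0,0,0,0],[0.02,0,0,0,0],[0.02,0,0,0,0]]'
python3 -m jog '[[-0.01,0,0,0,0.3],[-0.01,0,0,0,0.3],[-0.01,0,0,0,0.3],[-0.01,0,0,0,0.3],[-0.01,0,0.2,0,0.3],[-0.01,0,0.5,0,0.3],[-0.01,0,0.9,0,0.3],[-0.01,0,1,0,0.3]]'
python3 - <<'E'
from h import *
p,d=camera("wrist"); cv2.imwrite("pics/v.png",p)
P=cloud("wrist",d).reshape(-1,3); q=P[(P[:,2]>175)&(P[:,2]<200)&(P[:,0]>600)&(P[:,0]<680)&(P[:,1]>-190)&(P[:,1]<-50)]
print("wrist bar",len(q),np.percentile(q,[3,50,97],axis=0).round(1))
for cam in("top","scene"):
    p,d=camera(cam); P=cloud(cam,d).reshape(-1,3); q=P[(P[:,2]>176)&(P[:,2]<200)&(P[:,0]>600)&(P[:,0]<670)&(P[:,1]>-190)&(P[:,1]<-50)]
    print(cam,len(q),np.percentile(q,[3,50,97],axis=0).round(1) if len(q) else 0)
    near=P[(P[:,0]>600)&(P[:,0]<660)&(P[:,1]>-250)&(P[:,1]<0)]
    for z in range(60,150,15):
        s=near[(near[:,2]>z)&(near[:,2]<z+15)]
        if len(s)>20: print(z,len(s),np.percentile(s[:,0],[2,50,98]).round())
E
```

```text
time: 57.55
position: [642.0, -122.5, 176.4]
tcp_rot: [-2.256, -2.176, 0.012]
force: [-27.9, -1.9, 24.3]
width: 10.3
grasp_force: 42.4
time: 58.35
position: [647.8, -122.5, 328.4]
tcp_rot: [2.257, 2.177, 0.006]
force: [0.3, -0.3, -0.5]
width: 25.4
grasp_force: 0.0
wrist bar 1526 [[ 637.4 -178.8  188.3]
 [ 644.2 -115.1  191.8]
 [ 650.5  -58.9  193.5]]
top 41 [[ 637.3 -185.6  186. ]
 [ 642.1 -175.1  190.2]
 [ 647.9 -131.9  192.2]]
60 35 [642. 645. 647.]
135 60 [640. 645. 655.]
scene 339 [[ 637.4 -184.6  179.7]
 [ 644.3 -124.2  188. ]
 [ 649.1  -61.4  191.7]]
90 427 [636. 642. 649.]
105 513 [637. 643. 653.]
120 372 [637. 643. 650.]
135 675 [632. 645. 652.]
```

View pics/v.png

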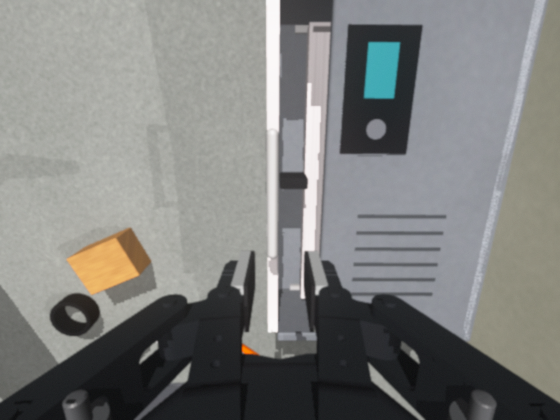

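```bash
python3 -c "
from station import *
print(job_done())"
```

```text
the job is handed in; nothing more can be done
None
```

The job is handed in: all three bottles were seen lying on the rollers before I pushed the tray home against its stop, the door is shut against its stop, and I touched none of the other bench items; it took about 58 s of the 210 s allowed.

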